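Return the pricking irons to their caddy

ROBOT

A 7-joint arm with a two-finger parallel gripper is mounted at the origin on the work surface. World frame = base frame: x ahead of the robot, y to its left, z up, the work surface at z = 0. Lengths are in m, angles in rad, forces in N, time in s.
With the tool pointing down it reaches from about 0.4 to 0.85 m from the base axis. Payload 10.4 kg.
Tool frame: the origin (TCP) lies at the very end of the fingers, on their centre line; the grasp point (between the pads) lies 19 mm behind it; z points along the fingers, y is the direction in which the jaws open and shut (so a half turn about z gives the same grasp; the last joint's range is limited). The gripper opens to 87 mm and grips with 3 to 60 N. Pads are 19 mm wide; open, the fingers measure 117 mm over their backs; the gripper's body (75 mm by 190 mm) begins 51 mm behind the grasp point.
Start: joints at [1.234, 0.332, -0.065, 1.46, 0.022, 1.35, -0.088], TCP at [0.193, -0.594, 0.223] pointing down, gripper open.
Joint ranges: [-2.6, 2.6], [-0.5, 2.12], [-1.47, 1.34], [0.16, 2.42], [-1.27, 4.41], [0.06, 2.06], [-2.6, 2.6]. Speed limits (rad/s): [2.22, 2.22, 2.79, 2.79, 3.14, 3.14, 3.14].

INTERFACE

Orientations are given as a unit quaternion [x, y, z, w].
In Python, from bench import r, eyes, job gives the robot as it stands. The module is installed in compiled form; this text tells all that it offers.
- The arm moves only by the tool play_rows, never from a script. Its argument "motion" is a list of rows, each a list of 7 numbers: the shift along the tool's x, y, z as a fraction of full scale, then the turn, a rotation vector about the tool's x, y, z as a fraction of full scale, then the opening in per cent of the stroke, from 0 (shut) to 100 (fully open). A call has 1 to 5 rows; each row is the pose to reach, as a shift and turn from the pose commanded when the call began, along the tool's axes at that moment; what a row does not reach only later rows make up. Full scale, the value 1, is 0.2 m for a shift and 90 degrees for a turn. A row lasts 1/8 s, in which the tool goes at most 62.5 mm and 10.7 degrees, less where a joint would pass 70% of its speed; a pose out of reach is approached as far as the arm can. A call with a number of a shift or a turn outside -1 to 1 is refused whole. A call with a gripper value outside its range is refused whole. The fingers move at their own pace and stop on an object; "squeeze" is the grip in N (left out, the last holds). Time passes only in rows, so rows that repeat a pose let the fingers close. It gives the time, the measured TCP pose, the force and the opening at its end, in the units of the state.
- r.read_state(): the state, without advancing time (a new reading comes with each control period).
- eyes.camera(name): name is "side" or "top" or "wrist"; returns a dict with "image" (420x560x3 uint8, red, green, blue), "mtx" (3x3 intrinsics, pixels), "dist" ([k1, k2, p1, p2, k3] as OpenCV has them; the pictures are not rectified), "R" (3x3) and "t" (3): a world point X has camera coordinates R X + t. Camera axes: x right, y down, z forward; pixel columns grow to the right and rows downward; lengths in m; the calibration is good to about 2 mm. A picture is of the moment at which its call begins. There is no depth.
- job.close_job(): hands the job in, once; it reports no verdict.
Trained networks look in a picture, given as the dict that the camera call returned (one of the last four; its "shot" number tells which), for a name from the list of things; names that differ only in an ending like _2 or _b are one class to them, and where a whole thing is asked for, a point or a joint stands for the part that bears it (a point fixed in the world has none). Each returns a list of dicts, best first, with "p" (0 to 1); they miss things now and then, are a little off and sometimes report something else, mostly with a low value. They report only what shows in the picture. A call takes as long as a camera call. They do not tell look-alikes from the thing itself.
- eyes.regions_of(picture, label): "region" (420x560 bool, what is visible of it) and "xy" ([column, row] in pixels, amid what is visible of it).
- eyes.landmark_of(picture, label): "xy" ([column, row] in pixels: a listed point, or the origin of a listed thing).
The state is a dict: "time": time; "joint_positions": joint angles; "joint_vel": joint speeds; "joint_torque": joint torques, N m; "ee_pos": TCP position; "eef_rot": TCP orientation; "ft_force": force on the tool from outside, world axes, zero at the start; "torque": the same for the moment, N m; "width": finger opening in m.
Only numpy, scipy, OpenCV 4.12 (cv2) and the standard library are available. Lean on these libraries where they do the work, as an engineer would, in place of code of your own. Each camera call takes 0.05 s, during which the arm holds its last target. There are 200 camera calls.

TASK

Put the three pricking irons (the steel tools whose heads end in a row of prongs) away in the wooden caddy: each lies flat in the bay that has its own outline painted on the floor, centred on that outline and with its head the same way, towards the caddy's upright end block. The round hole punch and the fan-shaped chisel do not belong there: leave them where they lie.

Things in the scene. Friction and masses are not known exactly. Their poses are not given: they have to be found in the camera images.
- iron2_mid (a point): Bare steel tool, 120 mm long, square 12 mm shaft, lying on the 12 mm thick white cutting board. Pricking iron: block head 16 mm wide ending in a row of two square prongs. Point: its centre, half-way along and up (6 mm above the board); x along the tool towards the prongs, z up. Shaft from x = -60 to +25 mm, head (12 mm thick) to +45, prongs to +60. About 140 g.
- iron4_mid (a point): Bare steel tool, 120 mm long, square 12 mm shaft, lying on the 12 mm thick white cutting board. Pricking iron: block head 32 mm wide ending in a row of four square prongs. Point: its centre, half-way along and up (6 mm above the board); x along the tool towards the prongs, z up. Shaft from x = -60 to +25 mm, head (12 mm thick) to +45, prongs to +60. About 180 g.
- iron6_mid (a point): Bare steel tool, 120 mm long, square 12 mm shaft, lying on the 12 mm thick white cutting board. Pricking iron: block head 48 mm wide ending in a row of six square prongs. Point: its centre, half-way along and up (6 mm above the board); x along the tool towards the prongs, z up. Shaft from x = -60 to +25 mm, head (12 mm thick) to +45, prongs to +60. About 220 g.
- bay2_floor (a point): Light wood bay of the caddy with the dark outline of the two-pronged iron on its floor (16 mm wide at the head, 120 mm long). Inside 148 x 67 mm; 4 mm walls, 12 mm above the inner floor. Point: centre of the inner floor (8 mm above the bench) and of the outline; x along the bay, the way the outline's head points. Bays stand side by side, 76 mm apart, in any order.
- bay4_floor (a point): Light wood bay of the caddy with the dark outline of the four-pronged iron on its floor (32 mm wide at the head, 120 mm long). Inside 148 x 67 mm; 4 mm walls, 12 mm above the inner floor. Point: centre of the inner floor (8 mm above the bench) and of the outline; x along the bay, the way the outline's head points. Bays stand side by side, 76 mm apart, in any order.
- bay6_floor (a point): Light wood bay of the caddy with the dark outline of the six-pronged iron on its floor (48 mm wide at the head, 120 mm long). Inside 148 x 67 mm; 4 mm walls, 12 mm above the inner floor. Point: centre of the inner floor (8 mm above the bench) and of the outline; x along the bay, the way the outline's head points. Bays stand side by side, 76 mm apart, in any order.
- caddy: Dark wooden caddy, fixed, that carries the three bays. One upright end block (16 mm thick, 236 mm wide, 34 mm tall) across the heads' end of the bays. Origin: under the middle of that block, at bench height; x points away from the bays, whose centres lie 87 mm behind it (-x); y along the block.
- round_punch_mid (a point): Bare steel tool, 120 mm long, square 12 mm shaft, lying on the 12 mm thick white cutting board. Round hole punch: the end tapers into a 9 mm round tube, no head, no prongs. Does not belong in the caddy. The point is its centre, 6 mm above the board; x towards the working end, z up.
- fan_chisel_mid (a point): Bare steel tool, 120 mm long, square 12 mm shaft, lying on the 12 mm thick white cutting board. Fan-shaped chisel: the end widens smoothly to a 36 mm wide smooth blade without prongs. Does not belong in the caddy. The point is its centre, 6 mm above the board; x towards the working end, z up.
Not all that is in view belongs to the job. What is shaped like the part that bears iron4_mid but blue is not meant.

How it is judged:
By the outcome, as a careful person would: the job done as asked, in the order asked, and still so for the second after the job is handed in, with the robot touching nothing.
It also fails if it takes over 90 s, if anything falls off the work surface, if the arm or the gripper's body presses on something with over 40 N, if the wrist force passes 120 N, or if a joint passes its speed limit or range.

## Working session

There is one attempt and no reset: what is moved stays moved. The work goes in short steps, Python scripts to look and compute and a tool call to move; the robot and the scene stay as the last step left them, time stands still between calls to the robot, and variables do not carry over. Pictures are saved under pics/ and viewed, about 12 in all and at most 16, crops included, and the job is handed in when it is done.

Besides the shell and the picture viewer there is one more tool, called in YAML: its name, and indented under it one key for each argument. play_rows: Moves the arm, as the interface text tells. Shift numbers are shares of 0.2 m and turn numbers shares of 90 degrees, none past 1 either way. Its arguments: {"type":"object","properties":{"motion":{"type":"array","items":{"type":"array","items":{"type":"number"}}},"squeeze":{"type":"number"}},"required":["motion"]}

```bash
mkdir -p pics; cat > h.py <<'E'
import numpy as np, cv2
from bench import r, eyes, job
from scipy.spatial.transform import Rotation as Ro
def ray(c,xy,z):
    u=cv2.undistortPoints(np.array([[xy]],float),c["mtx"],np.array(c["dist"],float))[0,0]
    R=np.array(c["R"]);t=np.array(c["t"]);d=R.T@np.array([u[0],u[1],1]);o=-R.T@t
    return o+d*(z-o[2])/d[2]
def proj(c,X):
    p,_=cv2.projectPoints(np.array(X,float).reshape(-1,3),cv2.Rodrigues(np.array(c["R"]))[0],np.array(c["t"],float),c["mtx"],np.array(c["dist"],float));return p[:,0]
def save(c,n,box=None,s=1):
    im=c["image"][...,::-1]
    if box: im=im[box[1]:box[3],box[0]:box[2]]
    cv2.imwrite("pics/"+n,cv2.resize(im,None,fx=s,fy=s,interpolation=cv2.INTER_CUBIC))
E
python3 - <<'E'
from h import *
s=r.read_state();print(s["ee_pos"],s["eef_rot"],s["width"],s["ft_force"])
print(Ro.from_quat(s["eef_rot"]).as_matrix().round(3))
Z=dict(iron=.018,bay=.008,cad=0,rou=.018,fan=.018)
for n in("top","side"):
    c=eyes.camera(n);save(c,n+"0.png",None,1.4)
    print(n,"cam",(-np.array(c["R"]).T@c["t"]).round(3))
    for l in "iron2_mid iron4_mid iron6_mid bay2_floor bay4_floor bay6_floor caddy round_punch_mid fan_chisel_mid".split():
        z=[v for k,v in Z.items() if l.startswith(k)][0]
        print(l,[(round(d["p"],2),np.round(d["xy"],0).tolist(),ray(c,d["xy"],z)[:2].round(3).tolist()) for d in eyes.landmark_of(c,l)[:4]])
E
```

```text
[ 0.19278475 -0.59411021  0.22174916] [ 9.87715204e-01  1.56263064e-01 -1.46313689e-04 -7.13830582e-04] 0.08705306391370266 [ 0.27372413 -0.97898121  1.13563566]
[[ 0.951  0.309 -0.001]
 [ 0.309 -0.951  0.001]
 [-0.    -0.001 -1.   ]]
top cam [0.213 0.05  0.998]
iron2_mid [(0.75, [285.0, 203.0], [0.445, 0.011])]
iron4_mid [(0.97, [167.0, 282.0], [0.316, 0.271]), (0.74, [438.0, 284.0], [0.236, -0.269])]
iron6_mid [(0.55, [376.0, 106.0], [0.633, -0.217])]
bay2_floor [(0.92, [93.0, 182.0], [0.551, 0.41])]
bay4_floor [(0.86, [167.0, 188.0], [0.517, 0.256])]
bay6_floor [(0.71, [129.0, 184.0], [0.536, 0.336])]
caddy [(0.9, [138.0, 150.0], [0.613, 0.312])]
round_punch_mid [(0.85, [356.0, 189.0], [0.455, -0.14])]
fan_chisel_mid [(0.77, [424.0, 177.0], [0.46, -0.288])]
side cam [-0.057  0.799  0.594]
iron2_mid [(0.73, [286.0, 218.0], [0.447, 0.012])]
iron4_mid [(0.81, [264.0, 312.0], [0.316, 0.286]), (0.74, [242.0, 182.0], [0.629, -0.07]), (0.69, [421.0, 192.0], [0.237, -0.258])]
iron6_mid [(0.72, [272.0, 160.0], [0.637, -0.216])]
bay2_floor [(0.78, [116.0, 306.0], [0.549, 0.406])]
bay4_floor [(0.73, [188.0, 268.0], [0.516, 0.255])]
bay6_floor [(0.81, [153.0, 285.0], [0.536, 0.329])]
caddy [(0.96, [132.0, 273.0], [0.605, 0.319])]
round_punch_mid [(0.53, [317.0, 191.0], [0.45, -0.129])]
fan_chisel_mid [(0.52, [341.0, 167.0], [0.46, -0.274])]
```

View pics/top0.png

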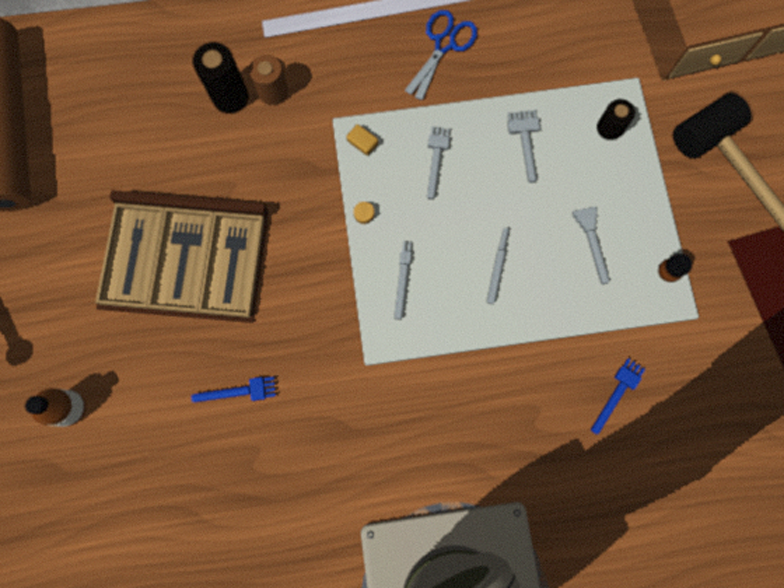

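View pics/side0.png

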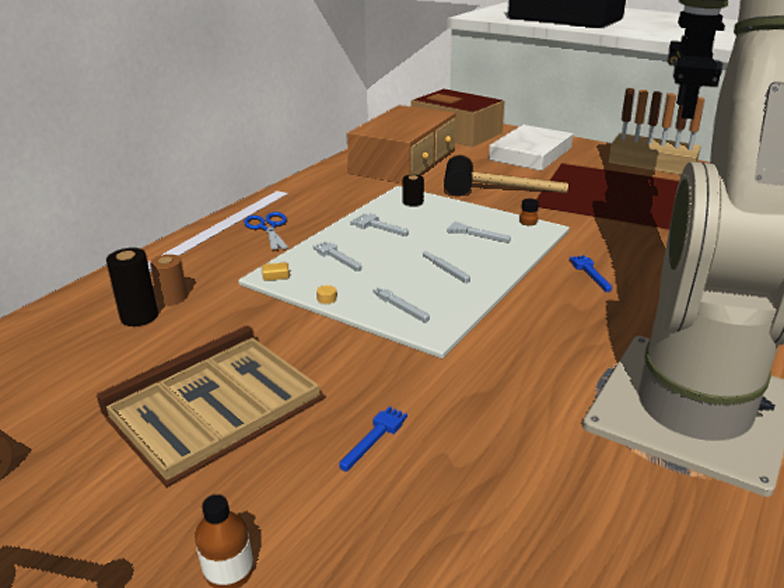

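The grey irons lie on the board at (404,280) for the 2-prong, (437,162) for the 4-prong and (525,145) for the 6-prong, in the scaled top view. The blue ones at (235,390) and (618,395) are decoys off the board. The punch is at (498,265) and the fan chisel at (595,245). The bays from left to right are 2, 6 and 4, with the block at the top. Next I'll fit the poses and confirm the irons in one crop.

```bash
cat >> h.py <<'E'
from scipy.optimize import minimize
def poly(w,n=4):
    h=w/2/1000
    return np.array([[-.06,-.006],[.025,-.006],[.025,-h],[.06,-h],[.06,h],[.025,h],[.025,.006],[-.06,.006]])
def world(p,P,z):
    c,s=np.cos(p[2]),np.sin(p[2]);return np.c_[P@np.array([[c,s],[-s,c]])+p[:2],np.full(len(P),z)]
def fit(c,mask,w,z,p0):
    """pose (x,y,yaw) whose outline, with base z-.006 and top z+.006 if z>.01, best covers the mask"""
    K=4;b=cv2.GaussianBlur(mask.astype(np.float32),(0,0),1)
    def f(q):
        p=[q[0]/100,q[1]/100,q[2]/10];im=np.zeros((420*K,560*K),np.float32)
        for zz in ((z-.006,z,z+.006) if z>.01 else (z,)):
            P=((proj(c,world(p,poly(w),zz))+.5)*K*16-8).round().astype(np.int32)
            cv2.fillPoly(im,[P],1.,shift=4)
        im=cv2.GaussianBlur(cv2.resize(im,(560,420),interpolation=cv2.INTER_AREA),(0,0),1)
        return float(((im-b)**2).sum())
    best=None
    q=[p0[0]*100,p0[1]*100,p0[2]*10]
    for k in range(3):
        o=minimize(f,q,method="Nelder-Mead",options=dict(initial_simplex=np.array([q]*4)+np.vstack([np.zeros(3),np.eye(3)*(1.2/(k+1))]),xatol=.005,fatol=.01));q=o.x
    return np.array([q[0]/100,q[1]/100,q[2]/10]),o.fun/b.sum()
def go(x,y,z,yaw):
    """shift/turn fractions from now to TCP (x,y,z), pointing down, tool x at yaw"""
    s=r.read_state();R=Ro.from_quat(s["eef_rot"]);T=Ro.from_matrix(np.array([[np.cos(yaw),np.sin(yaw),0],[np.sin(yaw),-np.cos(yaw),0],[0,0,-1.]]))
    return np.r_[R.inv().apply(np.array([x,y,z])-s["ee_pos"])/.2,(R.inv()*T).as_rotvec()/(np.pi/2)].round(4).tolist()
E
python3 - <<'E'
from h import *
c=eyes.camera("top")
g=c["image"].astype(int);gray=g.mean(2)
for l,w,p0 in(("iron2_mid",16,(.445,.011,-.05)),("iron4_mid",32,(.629,-.07,-.1)),("iron6_mid",48,(.633,-.217,.1)),("fan_chisel_mid",30,(.46,-.28,.25)),("round_punch_mid",10,(.455,-.14,-.2))):
    P=proj(c,world(p0,poly(w),.018));x0,y0=(P.min(0)-14).astype(int);x1,y1=(P.max(0)+14).astype(int)
    m=np.zeros((420,560),bool);m[y0:y1,x0:x1]=gray[y0:y1,x0:x1]<178
    print(l,m.sum(),*fit(c,m,w,.018,p0), np.percentile(gray[y0:y1,x0:x1],[5,20,50,90]))
for l,w,p0 in(("bay2_floor",16,(.551,.41,-.2)),("bay4_floor",32,(.516,.256,-.2)),("bay6_floor",48,(.536,.333,-.2))):
    P=proj(c,world(p0,poly(w),.008));x0,y0=(P.min(0)-2).astype(int);x1,y1=(P.max(0)+2).astype(int)
    m=np.zeros((420,560),bool);m[y0:y1,x0:x1]=gray[y0:y1,x0:x1]<85
    print(l,m.sum(),*fit(c,m,w,.008,p0), np.percentile(gray[y0:y1,x0:x1],[5,20,50,90]))
save(c,"crop.png",(230,50,510,260),2.8)
print("go",go(.445,.011,.2,-.05))
E
```

```text
iron2_mid 539 [ 0.4512516   0.00416139 -0.27183625] 0.10489827228609838 [125.         182.66666667 186.33333333 189.33333333]
iron4_mid 661 [ 0.63047948 -0.07397222 -0.295075  ] 0.09789747044827321 [124.65       178.33333333 183.66666667 187.        ]
iron6_mid 972 [ 0.6373768  -0.21919703 -0.03135214] 0.16685810795536749 [119.98333333 175.33333333 182.66666667 186.33333333]
fan_chisel_mid 679 [ 0.46396358 -0.28974472  0.07127708] 0.044427208767021525 [144.66666667 181.         183.66666667 187.        ]
round_punch_mid 471 [ 0.4541322  -0.14142181 -0.3795373 ] 0.07101391834817875 [138.33333333 182.         185.33333333 188.66666667]
bay2_floor 316 [ 0.54839561  0.40698034 -0.23893779] 0.1126358177088484 [ 54.33333333  64.66666667 124.33333333 138.33333333]
bay4_floor 375 [ 0.51360691  0.25909655 -0.2283455 ] 0.07086832682291666 [ 54.33333333  62.33333333 122.         136.66666667]
bay6_floor 506 [ 0.53080128  0.33324517 -0.23515198] 0.18173042870321765 [ 53.66666667  62.73333333 119.66666667 138.        ]
go [2.1332, -2.4907, 0.1127, 0.0001, -0.0, 0.2316]
```

View pics/crop.png

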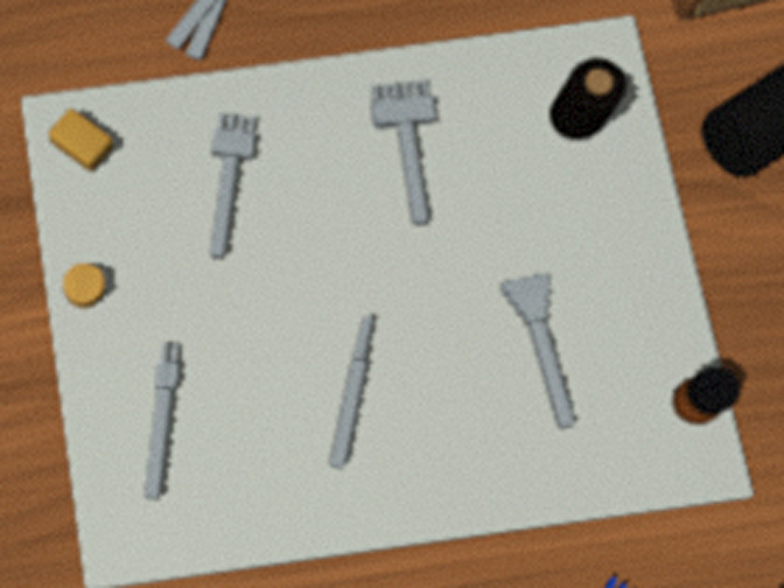

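The crop shows the three prong tools clearly: 2 prongs at (165,420), 4 at (230,185) and 6 at (405,150). The punch at (350,390) and the fan chisel at (540,350) have no prongs. I'm moving over iron2.

play_rows:
  motion:
    - [0.2,-0.2,0,0,0,0,100]
    - [0.4,-0.45,0,0,0,0,100]
    - [0.6,-0.7,0,0,0,0,100]
    - [0.8,-0.9,0,0,0,0,100]
    - [0.95,-1,0,0,0,0,100]

```text
time: 1.68
ee_pos: [0.313, -0.3431, 0.2231]
eef_rot: [0.988, 0.157, 0.0, 0.001]
ft_force: [0.7, -0.7, 0.4]
width: 0.087
```

play_rows:
  motion:
    - [0.2,-0.2,0,0,0,0.05,100]
    - [0.4,-0.4,0,0,0,0.1,100]
    - [0.6,-0.6,0,0,0,0.2,100]
    - [0.8,-0.8,0,0,0,0.3,100]
    - [0.95,-1,0,0,0,0.37,100]

```text
time: 2.3
ee_pos: [0.4317, -0.095, 0.2228]
eef_rot: [0.991, -0.135, 0.0, 0.0]
ft_force: [0.5, 0.4, 0.6]
width: 0.0875
```

```bash
python3 - <<'E'
from h import *
print(r.read_state()["ee_pos"],go(.45,.004,.2,-.272))
c=eyes.camera("wrist");save(c,"w1.png")
print((-np.array(c["R"]).T@c["t"]).round(3),proj(c,[[.451,.004,.018],[.51,-.012,.018]]))
print([(d["p"],d["xy"],ray(c,d["xy"],.018)) for d in eyes.landmark_of(c,"iron2_mid")])
E
```

```text
[ 0.43165168 -0.09500499  0.22283478] [-0.0446, -0.5015, 0.1141, 0.0001, -0.0006, 0.0002]
[ 0.505 -0.115  0.385] [[193.5971605  193.84726367]
 [189.34759575 141.77242253]]
[(0.81, [192.3, 195.0], array([0.45008555, 0.0059844 , 0.018     ]))]
```

View pics/w1.png

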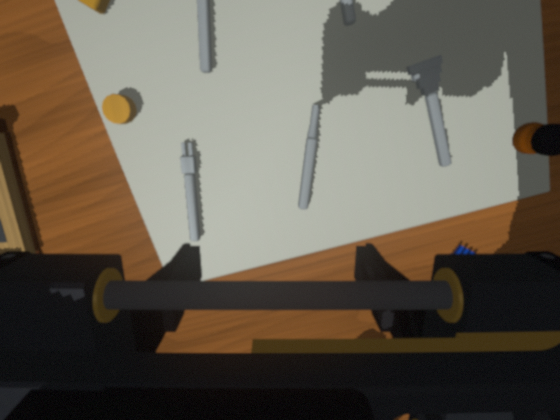

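The iron2 appears at (191,190), unobstructed. The punch is at (310,155) and the fan chisel at (435,110). I'll refine iron2 from this view and move over it.

```bash
cat >> h.py <<'E'
def fitiron(c,w,p0,thr=None,pad=10,z=.018):
    gray=c["image"].astype(int).mean(2)
    P=proj(c,world(p0,poly(w),z));x0,y0=np.maximum(P.min(0)-pad,0).astype(int);x1,y1=(P.max(0)+pad).astype(int)
    s=gray[y0:y1,x0:x1];t=thr or (np.percentile(s,75)+np.percentile(s,4))/2+15
    m=np.zeros((420,560),bool);m[y0:y1,x0:x1]=s<t
    p,e=fit(c,m,w,z,p0);return p.round(4),round(e,3),m.sum(),t
E
python3 - <<'E'
from h import *
c=eyes.camera("wrist");p=(.451,.004,-.272)
for d in(-8,0,8):
    t=fitiron(c,16,p)[3]; print(fitiron(c,16,p,t+d))
E
```

```text
(array([ 4.547e-01,  1.000e-04, -2.587e-01]), np.float64(0.339), np.int64(1002), np.float64(141.66666666666669))
(array([ 4.552e-01,  4.000e-04, -2.433e-01]), np.float64(0.227), np.int64(1147), np.float64(149.66666666666669))
(array([ 0.4551,  0.0012, -0.2411]), np.float64(0.108), np.int64(1447), np.float64(157.66666666666669))
```

play_rows:
  motion:
    - [0,-0.2,0,0,0,0,100]
    - [-0.02,-0.4,0,0,0,0,100]
    - [-0.04,-0.5,0.1,0,0,0,80]
    - [-0.04,-0.5,0.3,0,0,0,60]
    - [-0.04,-0.5,0.4,0,0,0,50]

```text
time: 3.08
ee_pos: [0.4487, 0.0007, 0.1408]
eef_rot: [0.991, -0.133, -0.001, 0.0]
ft_force: [-0.5, 0.3, -0.4]
width: 0.0649
```

```bash
python3 - <<'E'
from h import *
c=eyes.camera("wrist");p=(.451,.004,-.272);save(c,"w2.png")
print(proj(c,world(p,poly(16),.018)).round(0).tolist())
f=fitiron(c,16,p);print(f)
p=f[0];q=p[:2]+.003*np.array([np.cos(p[2]),np.sin(p[2])]);s=r.read_state();print(s["ee_pos"],go(*q,.014,p[2]))
E
```

```text
[[280.0, 262.0], [280.0, 177.0], [282.0, 177.0], [283.0, 138.0], [264.0, 138.0], [265.0, 177.0], [267.0, 177.0], [267.0, 262.0]]
(array([ 0.4551,  0.0007, -0.2366]), np.float64(0.295), np.int64(1389), np.float64(167.66666666666666))
[0.4477101  0.00056378 0.13901891] [0.053, -0.0116, 0.6249, 0.0006, 0.0026, -0.0198]
```

View pics/w2.png

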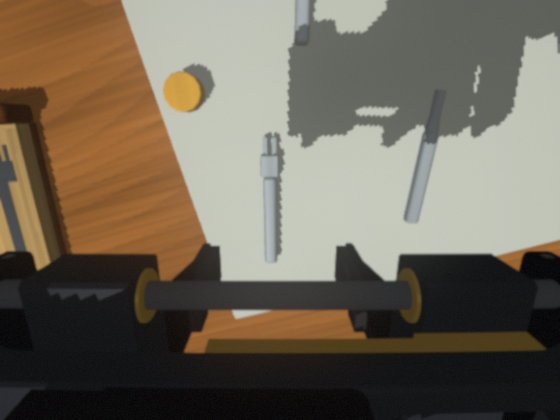

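Iron2 spans (271,262) to (270,134), about 3 px left of my projection, so its centre is near (.452,.006). I'll grasp it just ahead of centre.

play_rows:
  motion:
    - [0.03,-0.03,0.2,0,0,0,50]
    - [0.03,-0.03,0.4,0,0,0,50]
    - [0.03,-0.03,0.55,0,0,0,50]
    - [0.03,-0.03,0.62,0,0,0,50]
    - [0.03,-0.03,0.62,0,0,0,50]

```text
time: 3.75
ee_pos: [0.4569, 0.0055, 0.0185]
eef_rot: [0.991, -0.133, -0.0, 0.0]
ft_force: [0.4, -0.0, 0.2]
width: 0.0433
```

play_rows:
  squeeze: 25
  motion:
    - [0,0,0,0,0,0,30]
    - [0,0,0,0,0,0,10]
    - [0,0,0,0,0,0,0]
    - [0,0,0,0,0,0,0]
    - [0,0,0,0,0,0,0]

```text
time: 4.38
ee_pos: [0.4572, 0.006, 0.0188]
eef_rot: [0.991, -0.133, 0.0, 0.0]
ft_force: [-0.6, 0.4, 5.0]
width: 0.0116
```

play_rows:
  motion:
    - [0,0,-0.05,0,0,0,0]
    - [0,0,-0.15,0,0,0,0]
    - [0,0,-0.3,0,0,0,0]
    - [0,0,-0.45,0,0,0,0]
    - [0,0,-0.5,0,0,0,0]

```text
time: 5.0
ee_pos: [0.4578, 0.0061, 0.1203]
eef_rot: [0.991, -0.133, 0.001, 0.0]
ft_force: [1.3, -0.5, -1.9]
width: 0.0115
```

```bash
python3 - <<'E'
from h import *
s=r.read_state();print(s["ee_pos"],s["width"],s["ft_force"])
c=eyes.camera("wrist");save(c,"w3.png")
z=s["ee_pos"][2]+.004
for d in eyes.regions_of(c,"iron2_mid")[:1]:
    ys,xs=np.nonzero(d["region"]);print(d["p"],xs.min(),xs.max(),ys.min(),ys.max())
print([(d["p"],d["xy"],ray(c,d["xy"],z)) for d in eyes.landmark_of(c,"iron2_mid")])
print(go(.548,.408,.114,-.232))
E
```

```text
[0.45780813 0.00609878 0.12027516] 0.011525365279045099 [ 1.31184969 -0.5184444  -1.8888242 ]
0.65 262 293 162 338
[(0.76, [280.2, 267.8], array([0.45557963, 0.00532015, 0.12427516]))]
[-0.0923, -2.0599, 0.0203, 0.0002, -0.0001, -0.0227]
```

View pics/w3.png

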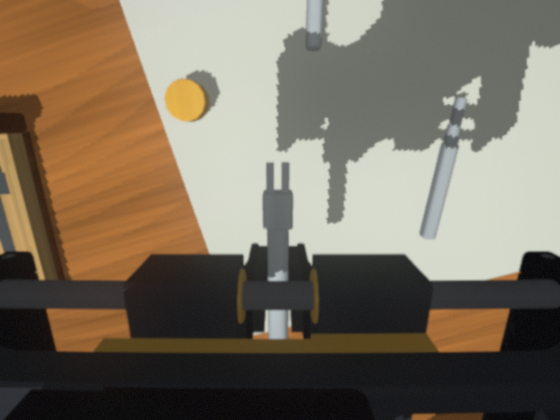

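```bash
python3 - <<'E'
from h import *
s=r.read_state();c=eyes.camera("wrist");z=s["ee_pos"][2]-.0007+.006
R=Ro.from_quat(s["eef_rot"])
for n,px in (("tip",(278,162.5)),("headfront",(278,191)),("headback",(278,228))):
    print(n,R.inv().apply(ray(c,px,z)-s["ee_pos"]).round(4))
save(c,"w3c.png",(220,140,340,350),2.8)
E
```

```text
tip [ 0.0561  0.0001 -0.0053]
headfront [ 0.0416  0.0001 -0.0053]
headback [ 0.0217  0.0001 -0.0053]
```

View pics/w3c.png

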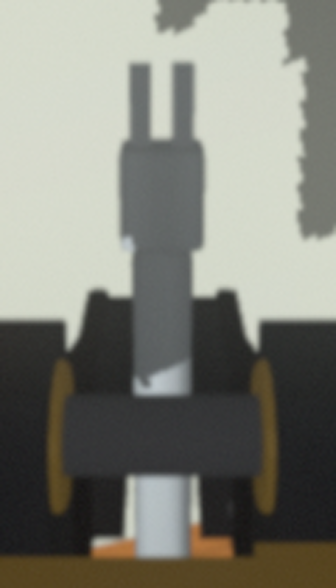

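Held level, with the iron's centre 3.6 mm behind the TCP in tool x. I'm carrying it to bay2.

play_rows:
  motion:
    - [0,-0.15,0,0,0,0,0]
    - [0,-0.4,0,0,0,0,0]
    - [-0.02,-0.65,0,0,0,0,0]
    - [-0.04,-0.85,0,0,0,0,0]
    - [-0.05,-1,0,0,0,0,0]

```text
time: 5.82
ee_pos: [0.4993, 0.2034, 0.117]
eef_rot: [0.991, -0.133, -0.001, 0.0]
ft_force: [0.7, -0.3, -0.9]
width: 0.0118
```

play_rows:
  motion:
    - [0,-0.2,0,0,0,0,0]
    - [0,-0.45,0,0,0,0,0]
    - [-0.02,-0.7,0,0,0,-0.01,0]
    - [-0.03,-0.9,0,0,0,-0.02,0]
    - [-0.03,-1,0,0,0,-0.023,0]

```text
time: 6.45
ee_pos: [0.5447, 0.4006, 0.1163]
eef_rot: [0.994, -0.112, -0.001, 0.0]
ft_force: [-0.6, -0.1, -1.8]
width: 0.0114
```

play_rows:
  motion:
    - [0,0,0,0,0,0,0]
    - [0,0,0,0,0,0,0]
    - [0,0,0,0,0,0,0]

```text
time: 6.82
ee_pos: [0.5477, 0.3943, 0.1181]
eef_rot: [0.993, -0.116, -0.0, 0.001]
ft_force: [1.1, -0.6, -1.1]
width: 0.0116
```

```bash
python3 - <<'E'
from h import *
s=r.read_state();print(s["ee_pos"],s["width"],s["ft_force"])
c=eyes.camera("wrist");save(c,"w4.png")
for l in("bay2_floor","bay6_floor","bay4_floor"):print(l,[(d["p"],d["xy"],ray(c,d["xy"],.008).round(4)) for d in eyes.landmark_of(c,l)])
for b in((.548,.408),(.531,.333),(.514,.258)):print(proj(c,world((*b,-.232),np.array([[0,0],[.06,0],[-.06,0],[.074,.0335],[.074,-.0335]]),.008)).round(0).tolist())
print(go(.548+.0035,.408-.0008,.06,-.232))
E
```

```text
[0.54773944 0.39425128 0.11805315] 0.011594890842321185 [ 1.07016828 -0.64823985 -1.07304958]
bay2_floor [(0.59, [259.2, 208.0], array([0.5521, 0.4101, 0.008 ]))]
bay6_floor [(0.97, [348.7, 211.1], array([0.5305, 0.3323, 0.008 ])), (0.46, [428.6, 210.8], array([0.5139, 0.2615, 0.008 ]))]
bay4_floor [(0.71, [426.5, 212.9], array([0.5123, 0.2636, 0.008 ]))]
[[263.0, 212.0], [262.0, 144.0], [264.0, 272.0], [221.0, 127.0], [301.0, 127.0]]
[[348.0, 211.0], [352.0, 143.0], [344.0, 271.0], [313.0, 126.0], [393.0, 126.0]]
[[432.0, 210.0], [442.0, 142.0], [424.0, 270.0], [405.0, 125.0], [483.0, 126.0]]
[0.005, -0.0627, 0.2934, -0.0, -0.0001, -0.0003]
```

View pics/w4.png

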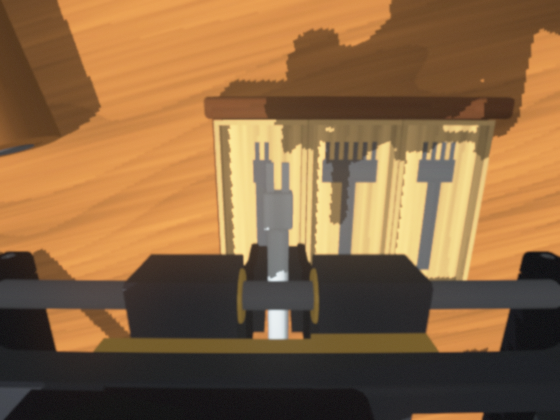

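The outlines show at (263,200) for bay2, (350,200) for bay6 and (437,200) for bay4, matching the top fit to 1–3 mm. I'm lowering iron2 to bay2.

play_rows:
  motion:
    - [0.007,-0.064,0,0,0,0,0]
    - [0.007,-0.064,0.1,0,0,0,0]
    - [0.007,-0.064,0.25,0,0,0,0]
    - [0.007,-0.064,0.35,0,0,0,0]
    - [0.007,-0.064,0.35,0,0,0,0]

```text
time: 7.65
ee_pos: [0.5503, 0.4073, 0.0459]
eef_rot: [0.993, -0.115, -0.001, 0.002]
ft_force: [-0.4, -0.8, -1.1]
width: 0.0116
```

```bash
python3 - <<'E'
from h import *
s=r.read_state();print(s["ee_pos"],go(.552,.4065,.0155,-.232))
c=eyes.camera("wrist");save(c,"w5.png",(180,60,380,330),2.2)
E
```

```text
[0.55027137 0.40732959 0.04593035] [0.0097, 0.0016, 0.1521, 0.0021, 0.0015, 0.0007]
```

View pics/w5.png

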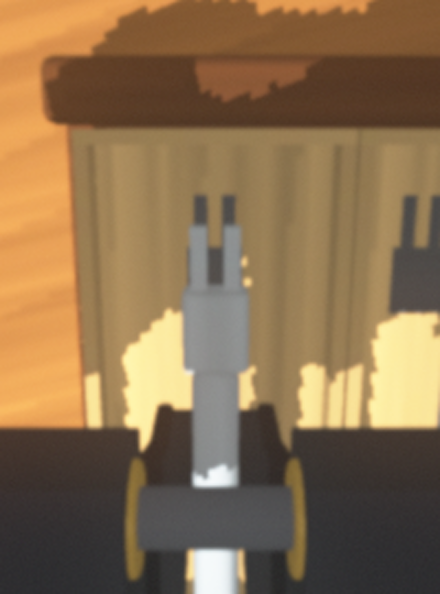

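The iron's prongs at (199,232) line up over the outline's at (201,229), so I'm lowering it.

play_rows:
  motion:
    - [0.01,0,0.06,0,0,0,0]
    - [0.01,0,0.11,0,0,0,0]
    - [0.01,0,0.145,0,0,0,0]
    - [0.01,0,0.148,0,0,0,0]
    - [0.01,0,0.148,0,0,0,0]

```text
time: 8.32
ee_pos: [0.5536, 0.4079, 0.0192]
eef_rot: [0.993, -0.115, 0.0, -0.0]
ft_force: [0.3, -0.2, -2.5]
width: 0.0113
```

```bash
python3 - <<'E'
from h import *
s=r.read_state();print(s["ee_pos"],s["ft_force"],go(.552,.4065,.0147,-.232))
E
```

```text
[0.55359307 0.40791097 0.01915737] [ 0.34608887 -0.21920268 -2.54207563] [-0.0061, 0.0087, 0.0223, -0.0002, -0.0001, 0.0005]
```

play_rows:
  motion:
    - [-0.004,0.004,0.01,0,0,0,0]
    - [-0.004,0.004,0.018,0,0,0,0]
    - [-0.004,0.004,0.02,0,0,0,0]
    - [-0.004,0.004,0.02,0,0,0,0]

```text
time: 8.82
ee_pos: [0.5526, 0.4072, 0.015]
eef_rot: [0.993, -0.115, 0.0, -0.0]
ft_force: [-0.8, 0.6, -1.5]
width: 0.0115
```

play_rows:
  motion:
    - [0,0,0,0,0,0,20]
    - [0,0,0,0,0,0,28]
    - [0,0,0,0,0,0,28]
    - [0,0,-0.1,0,0,0,28]
    - [0,0,-0.3,0,0,0,28]

```text
time: 9.45
ee_pos: [0.5518, 0.4065, 0.0752]
eef_rot: [0.993, -0.115, -0.001, 0.001]
ft_force: [1.0, -0.3, 0.9]
width: 0.0243
```

play_rows:
  motion:
    - [0,0,-0.3,0,0,0,28]
    - [0,0.2,-0.5,0,0,0,28]
    - [0.1,0.5,-0.5,0,0,0,40]
    - [0.2,0.8,-0.5,0,0,0,50]
    - [0.3,1,-0.5,0,0,0,50]

```text
time: 10.07
ee_pos: [0.5656, 0.1958, 0.1771]
eef_rot: [0.993, -0.116, 0.001, -0.0]
ft_force: [0.5, 0.4, 0.1]
width: 0.0415
```

```bash
python3 - <<'E'
from h import *
c=eyes.camera("top");save(c,"t1.png",(60,120,240,240),4)
b=np.array([.5485,.4075,-.232])
P=proj(c,world(b,poly(16),.014));print(P.round(1).tolist())
g=c["image"].astype(int).mean(2);print(g[170:200:4,85:110:2].round())
print([(d["p"],d["xy"],ray(c,d["xy"],.014).round(4)) for d in eyes.landmark_of(c,"iron2_mid")])
print(r.read_state()["ee_pos"],go(.63,-.074,.15,-.295))
E
```

```text
[[91.0, 210.2], [98.3, 171.5], [99.3, 171.6], [102.2, 156.0], [94.7, 155.4], [91.8, 170.9], [92.7, 171.0], [85.3, 209.7]]
[[146. 153. 139. 148. 150. 152. 162.  83.  49.  91. 132. 128. 141.]
 [157. 148. 144. 150. 160. 157.  79.  50.  86. 139. 131. 131. 146.]
 [152. 145. 142. 158. 162. 133.  59.  53. 125. 144. 130. 142. 143.]
 [147. 143. 147. 159. 160. 102.  45.  69. 139. 131. 134. 143. 135.]
 [150. 147. 150. 167. 152.  79.  46.  78. 137. 127. 141. 146. 128.]
 [146. 146. 161. 163. 127.  57.  59. 118. 140. 134. 136. 145. 123.]
 [141. 146. 165. 160.  95.  43.  73. 143. 135. 135. 143. 139. 120.]
 [139. 154. 164. 149.  63.  51. 111. 144. 132. 141. 145. 135. 136.]]
[(0.56, [92.6, 183.9], array([0.5456, 0.4093, 0.014 ])), (0.16, [378.9, 102.3], array([ 0.6436, -0.2267,  0.014 ]))]
[0.56731249 0.19181645 0.17692739] [0.6198, 1.2164, 0.1385, 0.0009, -0.0022, 0.0351]
```

View pics/t1.png

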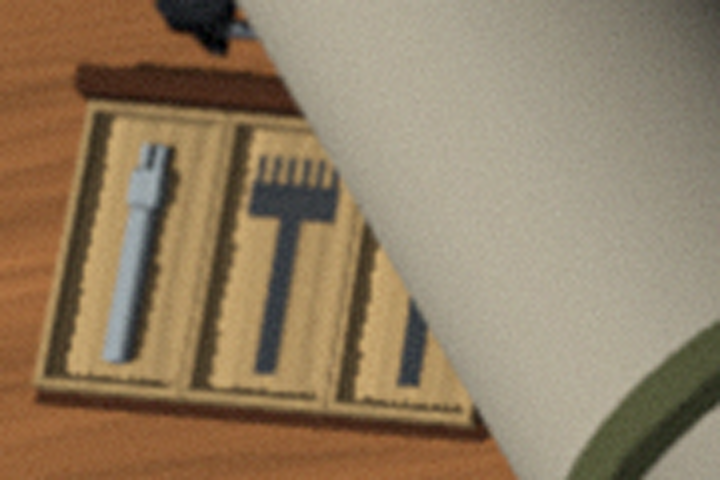

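Iron2 lies in bay2, its tip at (98.8,156) and tail at (89,210.5) against a predicted (98.4,155.7) and (88.2,210), within about 1.5 mm. Next is iron4.

play_rows:
  motion:
    - [0.1,0.2,0,0,0,0,50]
    - [0.2,0.4,0,0,0,0,50]
    - [0.3,0.65,0,0,0,0,50]
    - [0.4,0.85,0,0,0,0,50]
    - [0.45,1,0,0,0,0,50]

```text
time: 10.8
ee_pos: [0.6075, -0.0185, 0.1765]
eef_rot: [0.993, -0.116, 0.001, 0.0]
ft_force: [-0.6, 1.0, -0.2]
width: 0.0435
```

play_rows:
  motion:
    - [0.1,0.1,0,0,0,0.01,50]
    - [0.17,0.2,0.1,0,0,0.03,50]
    - [0.17,0.2,0.14,0,0,0.035,50]
    - [0.17,0.2,0.14,0,0,0.035,50]
    - [0.17,0.2,0.14,0,0,0.035,50]

```text
time: 11.42
ee_pos: [0.6309, -0.062, 0.1472]
eef_rot: [0.99, -0.142, 0.0, -0.0]
ft_force: [0.4, 0.6, 0.1]
width: 0.0433
```

```bash
python3 - <<'E'
from h import *
c=eyes.camera("wrist");save(c,"w6.png");s=r.read_state();print(s["ee_pos"])
p=(.6315,-.072,-.29)
print(proj(c,world(p,np.array([[-.06,0],[.025,0],[.06,0],[.06,.016],[.06,-.016]]),.024)).round(1).tolist())
print([(d["p"],d["xy"],ray(c,d["xy"],.018).round(4)) for d in eyes.landmark_of(c,"iron4_mid")])
print(go(.6315+.0057,-.072-.0018,.0135,-.29))
E
```

```text
[ 0.63097793 -0.06216858  0.14747021]
[[286.9, 260.1], [288.2, 174.8], [288.7, 135.5], [270.6, 135.4], [306.8, 135.6]]
[(0.88, [286.9, 198.3], array([ 0.633 , -0.0718,  0.018 ]))]
[0.0454, 0.0464, 0.6701, -0.0003, -0.0005, 0.0033]
```

View pics/w6.png

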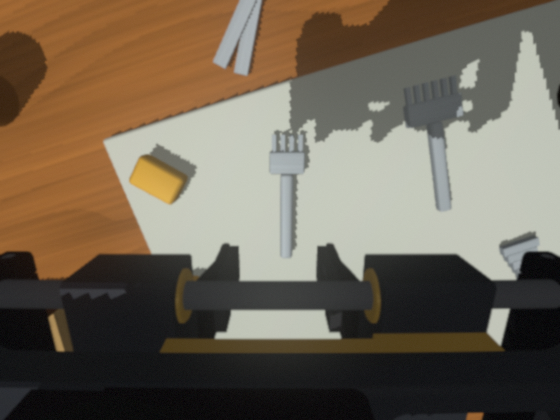

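Iron4 spans (286,257) to (288,132), about 3 px ahead of the prediction, so its centre is near (.634,-.0725). The 6-prong iron is at right, (437,145).

play_rows:
  motion:
    - [0.055,0.045,0.15,0,0,0,50]
    - [0.055,0.045,0.4,0,0,0,50]
    - [0.055,0.045,0.58,0,0,0,50]
    - [0.055,0.045,0.665,0,0,0,50]
    - [0.055,0.045,0.665,0,0,0,50]

```text
time: 12.15
ee_pos: [0.6392, -0.0748, 0.0145]
eef_rot: [0.99, -0.142, 0.0, -0.0]
ft_force: [0.2, 0.8, -0.1]
width: 0.0434
```

play_rows:
  squeeze: 30
  motion:
    - [0,0,0,0,0,0,30]
    - [0,0,0,0,0,0,10]
    - [0,0,0,0,0,0,0]
    - [0,0,0,0,0,0,0]
    - [0,0,0,0,0,0,0]

```text
time: 12.78
ee_pos: [0.639, -0.0749, 0.0142]
eef_rot: [0.99, -0.143, 0.0, -0.0]
ft_force: [-0.1, 1.2, 2.4]
width: 0.0115
```

play_rows:
  motion:
    - [0,0,-0.05,0,0,0,0]
    - [0,0,-0.15,0,0,0,0]
    - [0,0,-0.3,0,0,0,0]
    - [0,0,-0.45,0,0,0,0]
    - [0,0,-0.5,0,0,0,0]

```text
time: 13.4
ee_pos: [0.6401, -0.0753, 0.1173]
eef_rot: [0.99, -0.143, 0.002, -0.0]
ft_force: [-0.7, -0.8, -1.4]
width: 0.0119
```

```bash
python3 - <<'E'
from h import *
s=r.read_state();print(s["ee_pos"],s["width"]);c=eyes.camera("wrist");save(c,"w7.png",(220,140,340,350),2.8)
print(go(.5135,.2595,.115,-.232))
E
```

```text
[ 0.6401162  -0.07533827  0.11728639] 0.011894714873090668
[-1.0798, -1.4268, 0.008, -0.0005, -0.0026, -0.0346]
```

View pics/w7.png

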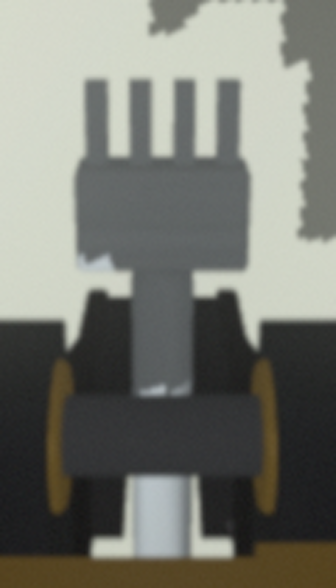

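play_rows:
  motion:
    - [-0.1,-0.12,0,0,0,0,0]
    - [-0.25,-0.32,0,0,0,0,0]
    - [-0.4,-0.53,0,0,0,0,0]
    - [-0.5,-0.68,0,0,0,0,0]
    - [-0.54,-0.75,0,0,0,0,0]

```text
time: 14.08
ee_pos: [0.5764, 0.1015, 0.1133]
eef_rot: [0.99, -0.141, -0.001, -0.0]
ft_force: [-0.3, -0.1, -2.0]
width: 0.0118
```

play_rows:
  motion:
    - [-0.15,-0.2,0,0,0,0,0]
    - [-0.32,-0.4,0,0,0,0,0]
    - [-0.47,-0.6,0,0,0,-0.02,0]
    - [-0.52,-0.67,0,0,0,-0.035,0]
    - [-0.52,-0.67,0,0,0,-0.035,0]

```text
time: 14.7
ee_pos: [0.5157, 0.2571, 0.1135]
eef_rot: [0.993, -0.115, -0.0, 0.0]
ft_force: [-0.6, -0.4, -1.4]
width: 0.0116
```

play_rows:
  motion:
    - [0,0,0.1,0,0,0,0]
    - [0,0,0.2,0,0,0,0]
    - [0,0,0.3,0,0,0,0]
    - [0,0,0.3,0,0,0,0]

```text
time: 15.2
ee_pos: [0.5158, 0.254, 0.0523]
eef_rot: [0.993, -0.117, -0.001, 0.001]
ft_force: [-0.4, -0.5, -1.9]
width: 0.0116
```

```bash
python3 - <<'E'
from h import *
s=r.read_state();c=eyes.camera("wrist");R=Ro.from_quat(s["eef_rot"])
print(s["ee_pos"],s["width"])
for row,xx in((168.6,.06),(196.4,.045),(236.4,.025)):
    print((R.inv().apply(ray(c,(278,row),s["ee_pos"][2]+.0097)-s["ee_pos"])[:2]-[xx,0]).round(4))
save(c,"w8.png",(180,60,380,330),2.2)
print(proj(c,world((.5135,.2595,-.232),np.array([[-.06,0],[.06,0],[.06,.016],[.06,-.016]]),.008)).round(1).tolist())
print(go(.5135,.2595,.0105,-.232))
E
```

```text
[0.51583753 0.25396514 0.0523377 ] 0.011646004428906467
[-0.0063  0.0001]
[-0.0051  0.0001]
[-0.0063  0.0001]
[[271.4, 312.9], [269.7, 152.0], [245.0, 152.1], [294.4, 151.9]]
[-0.0189, -0.0194, 0.2154, 0.0011, 0.0003, -0.0015]
```

View pics/w8.png

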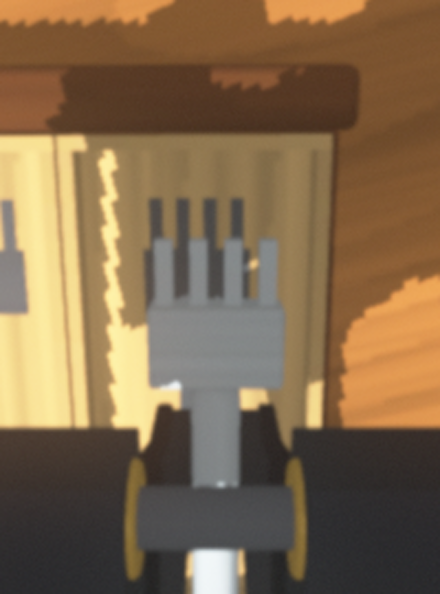

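The outline's tip is at (269.5,150), against a prediction of (269.7,152). The held iron's centre is 5.8 mm behind the TCP. I'm shifting and lowering.

play_rows:
  motion:
    - [0.016,-0.024,0,0,0,0,0]
    - [0.016,-0.024,0.06,0,0,0,0]
    - [0.016,-0.024,0.12,0,0,0,0]
    - [0.016,-0.024,0.17,0,0,0,0]
    - [0.016,-0.024,0.17,0,0,0,0]

```text
time: 15.88
ee_pos: [0.519, 0.2607, 0.0187]
eef_rot: [0.993, -0.115, -0.001, 0.001]
ft_force: [-0.6, -0.0, -0.9]
width: 0.0118
```

```bash
python3 - <<'E'
from h import *
s=[r.read_state()]
for i in range(3): c=eyes.camera("wrist"); s.append(r.read_state())
print([x["ee_pos"].round(4) for x in map(lambda d:dict(ee_pos=np.array(d["ee_pos"])),s)])
print(go(.5195,.258,.0105,-.232))
save(c,"w9.png",(180,60,380,330),2.2)
E
```

```text
[array([0.519 , 0.2607, 0.0187]), array([0.5195, 0.261 , 0.0194]), array([0.5198, 0.2612, 0.0199]), array([0.52  , 0.2613, 0.0202])]
[0.0012, 0.0166, 0.0485, -0.0001, -0.0002, 0.0005]
```

View pics/w9.png

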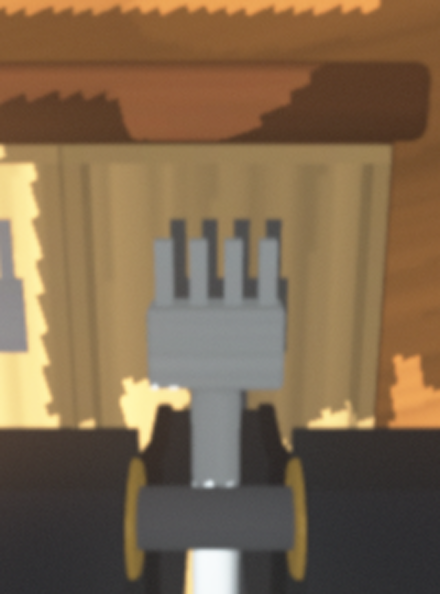

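The outline centre at column 226 against the iron's 216 calls for 3.3 mm in -y, which agrees with the computed move.

play_rows:
  motion:
    - [0.002,0.017,0,0,0,0,0]
    - [0.002,0.017,0,0,0,0,0]
    - [0.002,0.017,0.02,0,0,0,0]
    - [0.002,0.017,0.035,0,0,0,0]
    - [0.002,0.017,0.045,0,0,0,0]

```text
time: 16.65
ee_pos: [0.5193, 0.2577, 0.0105]
eef_rot: [0.993, -0.115, -0.0, 0.0]
ft_force: [0.2, -0.4, -1.4]
width: 0.0112
```

play_rows:
  motion:
    - [0,0,0,0,0,0,0]
    - [0,0,0.003,0,0,0,0]
    - [0,0,0.003,0,0,0,0]
    - [0,0,0.003,0,0,0,0]

```text
time: 17.15
ee_pos: [0.5195, 0.2578, 0.0104]
eef_rot: [0.993, -0.115, 0.0, 0.0]
ft_force: [0.4, -0.3, -2.5]
width: 0.0118
```

```bash
python3 - <<'E'
from h import *
print(go(.5195,.258,.0103,-.232),r.read_state()["ft_force"])
E
```

```text
[-0.0002, -0.0012, 0.0004, -0.0, -0.0001, 0.0005] [ 0.43432548 -0.25992389 -2.5392948 ]
```

play_rows:
  motion:
    - [0,0,0,0,0,0,20]
    - [0,0,0,0,0,0,28]
    - [0,0,0,0,0,0,28]
    - [0,0,-0.1,0,0,0,28]
    - [0,0,-0.3,0,0,0,28]

```text
time: 17.77
ee_pos: [0.5183, 0.2572, 0.0696]
eef_rot: [0.993, -0.115, -0.001, 0.001]
ft_force: [1.4, -0.3, -0.2]
width: 0.0245
```

play_rows:
  motion:
    - [0,0,-0.3,0,0,0,28]
    - [0.1,0.2,-0.5,0,0,0,28]
    - [0.3,0.5,-0.5,0,0,0,40]
    - [0.5,0.8,-0.5,0,0,0,50]
    - [0.7,1,-0.5,0,0,0,50]

```text
time: 18.4
ee_pos: [0.604, 0.0404, 0.171]
eef_rot: [0.993, -0.115, 0.0, -0.0]
ft_force: [0.3, 0.7, 1.0]
width: 0.0412
```

play_rows:
  motion:
    - [0.1,0.2,0,0,0,-0.02,50]
    - [0.2,0.45,0,0,0,-0.05,50]
    - [0.3,0.7,0,0,0,-0.1,50]
    - [0.4,0.9,0,0,0,-0.13,50]
    - [0.4,1,0,0,0,-0.13,50]

```text
time: 19.02
ee_pos: [0.6354, -0.1738, 0.17]
eef_rot: [1.0, -0.015, -0.0, 0.001]
ft_force: [-0.7, 0.4, -0.4]
width: 0.0432
```

```bash
python3 - <<'E'
from h import *
c=eyes.camera("top");save(c,"t2.png",(60,120,240,240),4)
print(proj(c,world((.5135,.2595,-.232),np.array([[-.06,0],[.06,0],[.025,.016],[.025,-.016]]),.014)).round(1).tolist())
print(r.read_state()["ee_pos"],go(.6405,-.217,.15,-.02))
E
```

```text
[[160.6, 216.3], [168.9, 161.8], [159.1, 176.8], [174.0, 178.1]]
[ 0.63427801 -0.17565547  0.1700452 ] [0.0379, 0.2054, 0.1006, 0.0012, 0.0005, -0.0079]
```

View pics/t2.png

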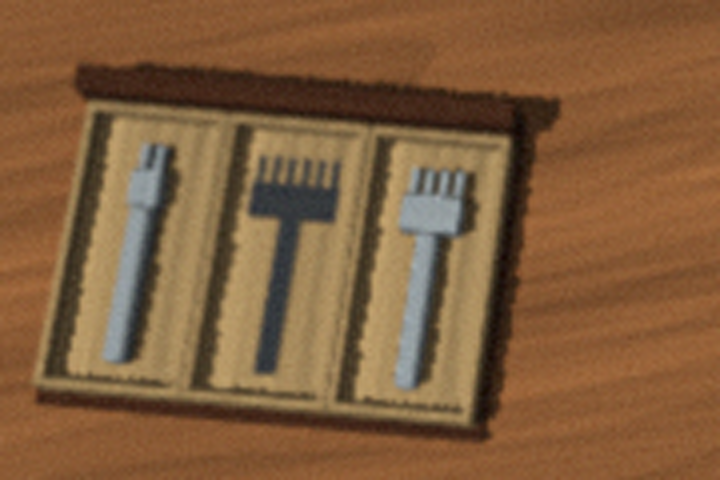

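Iron4 lies in bay4, its tip at (169.8,162) against (168.9,161.8) predicted and its tail at (161.8,216.8) against (160.6,216.3), about 1–2 mm. Next is iron6. I have one picture left to view, so I'll measure by numbers.

play_rows:
  motion:
    - [0.04,0.1,0,0,0,0,50]
    - [0.04,0.2,0.08,0,0,-0.008,50]
    - [0.04,0.2,0.1,0,0,-0.008,50]
    - [0.04,0.2,0.1,0,0,-0.008,50]
    - [0.04,0.2,0.1,0,0,-0.008,50]

```text
time: 19.7
ee_pos: [0.6431, -0.2092, 0.1511]
eef_rot: [1.0, -0.006, 0.001, -0.0]
ft_force: [-0.3, -0.3, -0.5]
width: 0.0436
```

```bash
python3 - <<'E'
from h import *
c=eyes.camera("wrist");s=r.read_state();print(s["ee_pos"])
print([(d["p"],d["xy"],ray(c,d["xy"],.018).round(4)) for d in eyes.landmark_of(c,"iron6_mid")])
p0=(.6405,-.217,-.02)
print(proj(c,world(p0,np.array([[-.06,0],[.025,0],[.06,0],[.06,.024],[.06,-.024]]),.024)).round(1).tolist())
for d in eyes.regions_of(c,"iron6_mid")[:1]:
    m=d["region"];ys,xs=np.nonzero(m);print("mask",d["p"],m.sum(),fit(c,m,48,.018,p0))
    for y in range(ys.min(),ys.max()+1,6):
        x=np.nonzero(m[y])[0]
        if len(x): print(y,x.min(),x.max(),end=" | ")
    print()
    im=c["image"].astype(int)
    for y in (128,140,165,185,200,220,240,250): print(y,im[y,250:310:3].sum(1)//3)
E
```

```text
[ 0.64304954 -0.20949812  0.15114928]
[(0.64, [284.4, 206.1], array([ 0.6392, -0.2156,  0.018 ]))]
[[285.2, 263.9], [286.4, 180.5], [286.9, 142.2], [260.3, 142.0], [313.5, 142.4]]
mask 0.58 2532 (array([ 0.63787213, -0.21680819, -0.0408614 ]), np.float64(0.12798285220659927))
143 265 267 | 149 264 311 | 155 264 311 | 161 263 312 | 167 262 313 | 173 262 311 | 179 262 312 | 185 281 292 | 191 280 292 | 197 280 292 | 203 280 292 | 209 280 291 | 215 280 291 | 221 280 291 | 227 279 291 | 233 279 290 | 239 279 289 | 245 280 289 | 251 279 289 | 257 279 289 | 263 281 285 | 
128 [204 202 204 203 203 203 202 204 203 202 203 202 202 202 202 203 201 201
 201 202]
140 [205 204 204 203 203 202 180 178 162 159 125 193 153 141 177 178 184 198
 195 179]
165 [205 205 205 204 184 184 183 184 183 182 182 182 181 181 182 182 181 180
 178 180]
185 [205 205 205 205 206 206 205 205 204 204 178 186 180 164 120 115 146 203
 203 203]
200 [204 205 205 204 205 204 204 205 204 204 181 192 184 166 117 116 147 203
 203 205]
220 [205 204 205 205 205 204 205 204 205 204 178 191 183 154 114 147 204 204
 204 205]
240 [204 203 203 203 205 204 204 204 203 203 180 188 179 140 115 147 204 204
 203 204]
250 [203 204 203 204 204 202 204 203 203 196 179 184 176 130 114 146 203 204
 202 202]
```

Iron6's centre is about (.642,-.2165) with yaw -.04. I'm grasping it 9 mm ahead of centre, near its centre of mass.

play_rows:
  motion:
    - [0.04,0.036,0.15,0,0,0.018,50]
    - [0.04,0.036,0.4,0,0,0.018,50]
    - [0.04,0.036,0.58,0,0,0.018,50]
    - [0.04,0.036,0.68,0,0,0.018,50]
    - [0.04,0.036,0.68,0,0,0.018,50]

```text
time: 20.48
ee_pos: [0.6507, -0.2181, 0.0147]
eef_rot: [1.0, -0.021, 0.0, 0.0]
ft_force: [0.1, -0.5, 0.7]
width: 0.0435
```

play_rows:
  squeeze: 30
  motion:
    - [0,0,0,0,0,0,30]
    - [0,0,0,0,0,0,10]
    - [0,0,0,0,0,0,0]
    - [0,0,0,0,0,0,0]
    - [0,0,0,0,0,0,0]

```text
time: 21.1
ee_pos: [0.6505, -0.2181, 0.0145]
eef_rot: [1.0, -0.021, 0.0, 0.0]
ft_force: [-0.5, 0.7, 0.5]
width: 0.0118
```

play_rows:
  motion:
    - [0,0,-0.05,0,0,0,0]
    - [0,0,-0.15,0,0,0,0]
    - [0,0,-0.3,0,0,0,0]
    - [0,0,-0.45,0,0,0,0]
    - [0,0,-0.5,0,0,0,0]

```text
time: 21.72
ee_pos: [0.6517, -0.2186, 0.1179]
eef_rot: [1.0, -0.021, 0.002, 0.001]
ft_force: [0.4, -0.1, -3.2]
width: 0.0116
```

```bash
python3 - <<'E'
from h import *
s=r.read_state();print(s["ee_pos"],s["width"],s["ft_force"]);c=eyes.camera("wrist")
im=c["image"].astype(int).mean(2)
for x in (262,278,294): print(x,im[155:200:1,x].round().astype(int).tolist())
print("x278",im[200:260:2,278].astype(int).tolist(),"x258",im[190:260:2,258].astype(int).tolist())
for y in(170,178,205,215,225): print(y,im[y,235:325:2].astype(int).tolist())
print([d["xy"] for d in eyes.landmark_of(c,"iron6_mid")])
print(go(.531,.3335,.115,-.232))
E
```

```text
[ 0.65172213 -0.21863088  0.11789863] 0.01158759297169133 [ 0.36180141 -0.08282015 -3.15939099]
262 [221, 222, 222, 222, 220, 221, 222, 221, 222, 220, 221, 221, 220, 221, 221, 221, 222, 221, 221, 221, 221, 220, 220, 221, 221, 221, 221, 221, 221, 220, 221, 221, 220, 221, 221, 220, 221, 220, 220, 220, 221, 220, 220, 220, 220]
278 [220, 220, 220, 221, 221, 220, 221, 221, 221, 220, 220, 221, 220, 221, 220, 221, 220, 220, 222, 220, 221, 221, 220, 221, 221, 220, 220, 220, 220, 221, 220, 220, 220, 220, 220, 220, 219, 220, 219, 220, 220, 219, 220, 220, 220]
294 [218, 218, 218, 217, 218, 218, 218, 218, 218, 218, 218, 219, 220, 220, 220, 219, 219, 220, 220, 220, 220, 219, 219, 221, 220, 220, 219, 219, 220, 220, 220, 219, 219, 220, 219, 219, 219, 219, 219, 219, 219, 218, 218, 219, 218]
x278 [218, 195, 118, 97, 102, 105, 105, 106, 107, 107, 106, 105, 106, 105, 104, 104, 104, 104, 101, 101, 100, 100, 96, 100, 101, 103, 101, 99, 101, 100] x258 [159, 158, 152, 149, 150, 149, 139, 110, 101, 102, 108, 108, 108, 108, 107, 107, 108, 106, 107, 107, 106, 106, 105, 104, 102, 101, 102, 106, 78, 45, 45, 42,
[... 525 characters left out ...]
0, 109, 108, 103, 102, 102, 103, 107, 108, 107, 107, 101, 100, 98, 103, 107, 107, 107, 103, 99, 99, 100, 103, 107, 106, 106, 101, 99, 99, 99, 103, 106, 106, 107, 128, 202]
215 [112, 112, 111, 111, 111, 109, 110, 108, 110, 109, 108, 108, 109, 108, 107, 108, 109, 108, 108, 105, 108, 105, 107, 105, 107, 106, 108, 105, 106, 106, 106, 106, 107, 106, 107, 106, 105, 107, 106, 107, 107, 107, 107, 107, 120]
225 [109, 110, 110, 108, 108, 109, 109, 108, 107, 108, 107, 106, 107, 106, 106, 106, 106, 108, 105, 105, 104, 105, 105, 104, 104, 105, 104, 104, 104, 105, 103, 105, 105, 105, 104, 105, 105, 105, 106, 107, 105, 105, 106, 107, 136]
[[275.1, 284.3]]
[-0.7178, -2.7311, 0.0015, 0.0002, -0.0016, 0.1204]
```

```bash
python3 - <<'E'
from h import *
s=r.read_state();c=eyes.camera("wrist");R=Ro.from_quat(s["eef_rot"]);im=c["image"].astype(int).mean(2)
for x in(253,269,285,301):
    col=im[160:190,x];t=160+np.argmax(col<165);print(x,t,end=" ")
    print((R.inv().apply(ray(c,(x,t-.5),s["ee_pos"][2]+.0095)-s["ee_pos"])[:2]-[.06,0]).round(4))
print((R.inv().apply(ray(c,(277.5,203),s["ee_pos"][2]+.0095)-s["ee_pos"])[:2]-[.045,0]).round(4))
E
```

```text
253 176 [-0.0097 -0.0121]
269 176 [-0.0097 -0.0043]
285 176 [-0.0097  0.0035]
301 160 [-0.0019  0.0112]
[-0.0086 -0.0002]
```

play_rows:
  motion:
    - [-0.03,-0.12,0,0,0,0,0]
    - [-0.08,-0.35,0,0,0,0,0]
    - [-0.14,-0.6,0,0,0,0,0]
    - [-0.2,-0.82,0,0,0,0,0]
    - [-0.24,-0.95,0,0,0,0,0]

```text
time: 22.5
ee_pos: [0.6089, -0.0217, 0.1131]
eef_rot: [1.0, -0.019, -0.001, -0.001]
ft_force: [0.9, -0.2, -2.8]
width: 0.0116
```

play_rows:
  motion:
    - [-0.06,-0.22,0,0,0,0,0]
    - [-0.12,-0.45,0,0,0,0.02,0]
    - [-0.18,-0.7,0,0,0,0.05,0]
    - [-0.24,-0.9,0,0,0,0.09,0]
    - [-0.26,-0.98,0,0,0,0.12,0]

```text
time: 23.12
ee_pos: [0.5643, 0.1762, 0.1131]
eef_rot: [0.994, -0.114, -0.001, -0.0]
ft_force: [0.8, -0.9, -2.2]
width: 0.0113
```

```bash
python3 - <<'E'
from h import *
print(r.read_state()["ee_pos"],go(.531,.3335,.06,-.232))
E
```

```text
[0.56432854 0.17624017 0.11314797] [-0.3392, -0.7283, 0.2668, -0.0002, 0.0016, 0.0027]
```

play_rows:
  motion:
    - [-0.06,-0.15,0,0,0,0.003,0]
    - [-0.15,-0.37,0,0,0,0.003,0]
    - [-0.23,-0.57,0,0,0,0.003,0]
    - [-0.28,-0.69,0,0,0,0.003,0]
    - [-0.297,-0.727,0,0,0,0.003,0]

```text
time: 23.75
ee_pos: [0.5402, 0.3293, 0.1131]
eef_rot: [0.993, -0.116, -0.001, 0.0]
ft_force: [-0.2, -0.4, -2.6]
width: 0.0118
```

play_rows:
  motion:
    - [0,0,0.1,0,0,0,0]
    - [0,0,0.2,0,0,0,0]
    - [0,0,0.3,0,0,0,0]
    - [0,0,0.36,0,0,0,0]
    - [0,0,0.36,0,0,0,0]

```text
time: 24.38
ee_pos: [0.542, 0.3262, 0.041]
eef_rot: [0.993, -0.118, -0.001, 0.001]
ft_force: [0.5, -0.2, -2.5]
width: 0.0113
```

play_rows:
  motion:
    - [0,0,0,0,0,0,0]
    - [0,0,0,0,0,0,0]

```text
time: 24.62
ee_pos: [0.5431, 0.3272, 0.0432]
eef_rot: [0.993, -0.118, 0.001, -0.0]
ft_force: [0.8, -0.1, -2.6]
width: 0.0115
```

```bash
python3 - <<'E'
from h import *
s=r.read_state();print(s["ee_pos"],s["width"],go(.540,.3314,.0105,-.232));c=eyes.camera("wrist")
print(proj(c,world((.531,.3335,-.232),np.array([[.06,0],[.06,.024],[.06,-.024]]),.008)).round(1).tolist())
save(c,"w10.png",(180,60,380,330),2.2)
E
```

```text
[0.5430577  0.32723114 0.04320746] 0.011514368128049872 [-0.0199, -0.0165, 0.1635, -0.0006, -0.0007, -0.0026]
[[272.2, 169.0], [234.0, 169.2], [310.4, 168.9]]
```

View pics/w10.png

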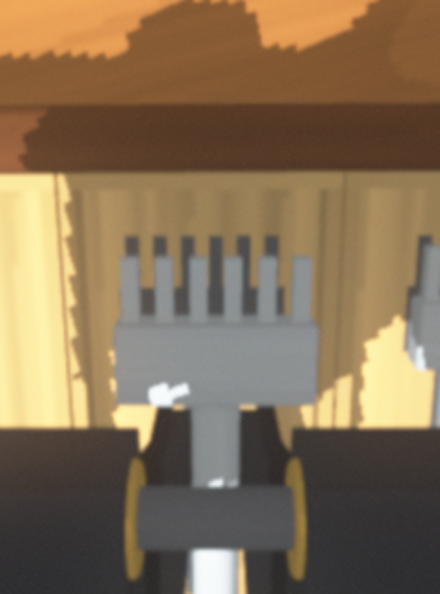

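The outline centre is at (271.4,167), against (272.2,169) predicted. I'm applying the small correction and lowering.

play_rows:
  motion:
    - [-0.017,-0.017,0,0,0,-0.0026,0]
    - [-0.017,-0.017,0.04,0,0,-0.0026,0]
    - [-0.017,-0.017,0.08,0,0,-0.0026,0]
    - [-0.017,-0.017,0.12,0,0,-0.0026,0]
    - [-0.017,-0.017,0.12,0,0,-0.0026,0]

```text
time: 25.3
ee_pos: [0.5395, 0.3305, 0.0172]
eef_rot: [0.993, -0.116, -0.001, 0.001]
ft_force: [-0.1, -0.3, -2.1]
width: 0.0112
```

play_rows:
  motion:
    - [0,0,0,0,0,0,0]
    - [0,0,0,0,0,0,0]
    - [0,0,0,0,0,0,0]

```text
time: 25.68
ee_pos: [0.5402, 0.3311, 0.0186]
eef_rot: [0.993, -0.116, 0.0, -0.0]
ft_force: [0.2, 0.9, -2.0]
width: 0.0114
```

```bash
python3 - <<'E'
from h import *
s=r.read_state();print(s["ee_pos"],go(.5405,.3314,.0106,-.232));c=eyes.camera("wrist")
im=c["image"].astype(int).mean(2)
# outline prong tips in front of iron: dark vs wood
P=proj(c,world((.531,.3335,-.232),np.array([[.06,0],[.06,.024],[.06,-.024]]),.008));print(P.round(1).tolist())
for y in range(int(P[0,1])-2,int(P[0,1])+8,3):print(y,im[y,220:330:2].astype(int).tolist())
E
```

```text
[0.54018876 0.33110581 0.01860604] [0.0012, -0.0018, 0.04, -0.0002, -0.0003, 0.0]
[[277.3, 169.0], [233.7, 169.0], [321.0, 169.0]]
166 [129, 126, 132, 138, 138, 135, 136, 133, 125, 115, 113, 109, 119, 125, 127, 127, 113, 108, 108, 113, 120, 120, 117, 107, 104, 107, 113, 122, 123, 122, 114, 107, 105, 106, 112, 114, 116, 113, 107, 108, 108, 118, 122, 119, 114, 102, 99, 98, 105, 115, 120, 123, 125, 128, 130]
169 [129, 127, 130, 139, 139, 137, 136, 133, 114, 81, 80, 81, 113, 125, 126, 121, 85, 78, 79, 101, 121, 122, 115, 89, 76, 76, 93, 123, 123, 123, 98, 76, 76, 83, 109, 114, 116, 104, 78, 76, 78, 106, 123, 119, 110, 78, 76, 77, 91, 116, 120, 124, 125, 130, 130]
172 [128, 127, 131, 138, 138, 136, 135, 135, 116, 82, 78, 81, 107, 124, 127, 120, 85, 77, 79, 99, 121, 120, 116, 87, 77, 77, 93, 121, 123, 122, 97, 77, 76, 84, 108, 114, 116, 103, 77, 75, 77, 113, 123, 119, 108, 79, 76, 77, 94, 115, 121, 122, 126, 128, 129]
175 [128, 126, 132, 138, 139, 139, 136, 135, 123, 94, 92, 90, 109, 124, 128, 125, 97, 91, 92, 102, 121, 121, 116, 95, 90, 91, 101, 122, 122, 121, 97, 86, 89, 94, 113, 115, 115, 103, 80, 87, 90, 117, 123, 121, 109, 80, 79, 88, 104, 119, 121, 123, 124, 129, 128]
```

play_rows:
  motion:
    - [0.002,-0.002,0.015,0,0,0,0]
    - [0.002,-0.002,0.03,0,0,0,0]
    - [0.002,-0.002,0.039,0,0,0,0]
    - [0.002,-0.002,0.039,0,0,0,0]
    - [0.002,-0.002,0.039,0,0,0,0]

```text
time: 26.35
ee_pos: [0.5404, 0.3313, 0.0105]
eef_rot: [0.993, -0.116, -0.0, 0.0]
ft_force: [-1.7, -0.3, -0.8]
width: 0.0116
```

```bash
python3 - <<'E'
from h import *
print(go(.5405,.3312,.0106,-.232),r.read_state()["ft_force"])
E
```

```text
[0.0004, 0.0004, -0.0005, 0.0001, 0.0, 0.0001] [-1.6510187  -0.33451625 -0.78615883]
```

play_rows:
  motion:
    - [0,0,0,0,0,0,20]
    - [0,0,0,0,0,0,28]
    - [0,0,0,0,0,0,28]
    - [0,0,-0.1,0,0,0,28]
    - [0,0,-0.3,0,0,0,28]

```text
time: 26.98
ee_pos: [0.5398, 0.3308, 0.071]
eef_rot: [0.993, -0.116, -0.001, 0.001]
ft_force: [0.5, -0.2, 0.4]
width: 0.0243
```

play_rows:
  motion:
    - [0,0,-0.3,0,0,0,28]
    - [0,0.2,-0.5,0,0,0,28]
    - [0,0.5,-0.5,0,0,0,28]
    - [0,0.8,-0.5,0,0,0,28]
    - [0,1,-0.5,0,0,0,28]

```text
time: 27.6
ee_pos: [0.4943, 0.1339, 0.1723]
eef_rot: [0.993, -0.117, 0.001, -0.0]
ft_force: [0.1, 0.3, -0.2]
width: 0.0239
```

play_rows:
  motion:
    - [0,0.2,0,0,0,0,28]
    - [0,0.5,0,0,0,0,28]
    - [0,0.5,0,0,0,0,28]
    - [0,0.5,0,0,0,0,28]

```text
time: 28.1
ee_pos: [0.4719, 0.0398, 0.1718]
eef_rot: [0.993, -0.116, 0.001, -0.0]
ft_force: [0.8, 1.5, 0.5]
width: 0.0244
```

```bash
python3 - <<'E'
from h import *
c=eyes.camera("top");d=eyes.camera("side")
for l,w,b in(("iron2_mid",16,(.5485,.4075,-.232)),("iron4_mid",32,(.5135,.2595,-.232)),("iron6_mid",48,(.531,.3335,-.232))):
    for n,k in(("top",c),("side",d)):
        print(l,n,[(round(q["p"],2),ray(k,q["xy"],.014)[:2].round(3).tolist()) for q in eyes.landmark_of(k,l)[:3]])
        ms=[q for q in eyes.regions_of(k,l) if np.linalg.norm(ray(k,q["xy"],.014)[:2]-b[:2])<.05]
        if ms: p,e=fit(k,ms[0]["region"],w,.014,b);print("   fit-err mm,deg",((p-b)*[1000,1000,57.3]).round(1),round(e,2))
for l in("round_punch_mid","fan_chisel_mid"):print(l,[(round(q["p"],2),ray(c,q["xy"],.018)[:2].round(3).tolist()) for q in eyes.landmark_of(c,l)[:2]])
save(c,"t3.png",(60,120,240,240),4)
E
```

```text
iron2_mid top [(0.85, [0.539, 0.409])]
   fit-err mm,deg [-0.   0.5  0.6] 0.03
iron2_mid side [(0.83, [0.543, 0.411])]
   fit-err mm,deg [-3.4  0.7 -0.8] 0.04
iron4_mid top [(0.91, [0.231, -0.272]), (0.85, [0.503, 0.263]), (0.83, [0.323, 0.269])]
   fit-err mm,deg [-2.4 -0.3  0.1] 0.05
iron4_mid side [(0.82, [0.509, 0.252]), (0.75, [0.234, -0.26]), (0.61, [0.318, 0.288])]
   fit-err mm,deg [-4.5 -0.  -1.4] 0.09
iron6_mid top [(0.81, [0.53, 0.332])]
   fit-err mm,deg [-3.1 -1.   0.4] 0.06
iron6_mid side [(0.65, [0.524, 0.331]), (0.17, [0.531, 0.337])]
   fit-err mm,deg [-5.9  1.7 -1.2] 0.14
round_punch_mid []
fan_chisel_mid [(0.73, [0.461, -0.288])]
```

The viewer limit is reached. The fits hint at a 0–3 mm rearward bias in the top view and more in the side view, possibly parallax or mask effects. I'll check from the front with the wrist camera, numerically.

play_rows:
  motion:
    - [0.05,-0.1,-0.05,0,0,0,28]
    - [0.1,-0.4,-0.1,0,0,0,28]
    - [0.15,-0.7,-0.15,0,0,0,28]
    - [0.2,-0.95,-0.15,0,0,0,28]
    - [0.2,-1,-0.15,0,0,0,28]

```text
time: 29.52
ee_pos: [0.5563, 0.2286, 0.1998]
eef_rot: [0.994, -0.114, -0.001, -0.0]
ft_force: [-0.0, -0.1, -1.1]
width: 0.0244
```

play_rows:
  motion:
    - [0.1,-0.2,0,0,0,0,28]
    - [0.15,-0.38,0,0,0,0,28]
    - [0.15,-0.38,0,0,0,0,28]
    - [0.15,-0.38,0,0,0,0,28]
    - [0.15,-0.38,0,0,0,0,28]

```text
time: 30.15
ee_pos: [0.6032, 0.2903, 0.2009]
eef_rot: [0.993, -0.116, 0.0, 0.0]
ft_force: [-0.1, 0.0, -0.7]
width: 0.0244
```

```bash
python3 - <<'E'
from h import *
s=r.read_state();print(s["ee_pos"]);c=eyes.camera("wrist");print((-np.array(c["R"]).T@c["t"]).round(3))
im=c["image"].astype(int)
save(c,"w11.png")
# prong columns: sample intensity along bay x through each prong region, at z=.008 coordinates
for l,w,b in(("iron2",16,(.5485,.4075,-.232)),("iron6",48,(.531,.3335,-.232)),("iron4",32,(.5135,.2595,-.232))):
    print(l,proj(c,world(b,np.array([[-.06,0],[0,0],[.06,0]]),.008)).round(0).tolist())
    xs=np.arange(.036,.078,.002)
    for off in ((-.006,.006) if w==16 else (-.012,-.004,.004,.012) if w==32 else (-.02,-.012,-.004,.004,.012,.02)):
        P=proj(c,world(b,np.c_[xs,np.full(len(xs),off)],.008))
        v=[int(im[int(round(y)),int(round(x))].mean()) if 0<=y<420 and 0<=x<560 else -1 for x,y in P]
        print(off,v)
    ms=eyes.regions_of(c,l+"_mid")
    for q in ms[:2]: p,e=fit(c,q["region"],w,.014,b);print("   fit-err",round(q["p"],2),((p-b)*[1000,1000,57.3]).round(1),round(e,2))
E
```

```text
[0.60323211 0.29034972 0.20088877]
[0.677 0.273 0.363]
iron2 [[199.0, 297.0], [195.0, 254.0], [191.0, 206.0]]
-0.006 [99, 108, 105, 98, 86, 84, 91, 91, 96, 95, 94, 89, 94, 108, 155, 173, 173, 175, 177, 170, 111]
0.006 [234, 230, 206, 172, 212, 219, 210, 201, 227, 225, 215, 149, 141, 158, 176, 177, 177, 176, 176, 169, 108]
   fit-err 0.9 [-0.7  0.9 -0.8] 1.09
iron6 [[258.0, 297.0], [257.0, 254.0], [256.0, 206.0]]
-0.02 [217, 196, 161, 186, 213, 213, 215, 214, 214, 207, 186, 109, 104, 122, 157, 164, 162, 164, 169, 169, 120]
-0.012 [218, 197, 164, 157, 209, 215, 216, 216, 217, 209, 186, 114, 121, 147, 177, 181, 181, 180, 180, 175, 120]
-0.004 [220, 201, 167, 177, 216, 216, 217, 216, 217, 210, 187, 108, 107, 133, 170, 178, 176, 178, 177, 172, 121]
0.004 [222, 201, 164, 144, 197, 203, 205, 204, 205, 196, 191, 115, 119, 145, 175, 176, 174, 171, 175, 171, 120]
0.012 [223, 201, 166, 169, 205, 207, 207, 207, 207, 200, 178, 107, 115, 141, 180, 182, 182, 182, 179, 175, 119]
0.02 [225, 201, 165, 184, 213, 214, 211, 211, 209, 203, 183, 108, 119, 152, 182, 184, 188, 188, 183, 174, 120]
   fit-err 0.96 [-2.7 -1.   2. ] 0.4
iron4 [[317.0, 297.0], [319.0, 253.0], [321.0, 206.0]]
-0.012 [208, 200, 149, 135, 159, 196, 196, 192, 192, 190, 158, 122, 93, 153, 169, 179, 178, 178, 179, 165, 132]
-0.004 [211, 201, 163, 170, 193, 193, 193, 194, 193, 187, 157, 128, 101, 130, 157, 175, 177, 172, 173, 163, 130]
0.004 [211, 201, 148, 143, 185, 189, 188, 191, 191, 184, 151, 121, 103, 148, 175, 176, 171, 169, 171, 162, 130]
0.012 [210, 201, 158, 169, 192, 193, 194, 191, 187, 184, 159, 132, 112, 132, 172, 178, 177, 176, 175, 162, 130]
   fit-err 0.67 [-2.9 -2.8  5.6] 0.66
```

```bash
python3 - <<'E'
from h import *
print(r.read_state()["time"]);print(job.close_job())
E
```

```text
30.35
the job is handed in; nothing more can be done
None
```

All three pricking irons are in their own bays with their heads towards the end block, and I handed the job in at about 30 s. It gives no verdict.

- **Final positions:** prong-tip edges seen from the front with the wrist camera put each iron within about 1.5 mm of its outline lengthwise. The 4-prong iron may be that much short.
- **Top camera:** fits gave heading within 0.6° and sideways error within 1 mm. Lengthwise they put the irons 0–3 mm towards the tail.
- **Checks that disagreed:**
  - Side-camera fits showed 3–6 mm towards the tail.
  - Wrist-camera fits put irons 4 and 6 nearly 3 mm back and were poor (up to 5.6° off).
  - The network's raw landmark points were off by up to 10 mm lengthwise in the top view.
  - I attributed these to viewing angle and mask errors.
- **Not viewed:** the final pictures of the caddy, because the viewer's limit was reached. The last check of the 6-prong iron is by numbers only.
- **Other tools:** I never touched the punch or the chisel. The network saw the chisel where it was at the start, but did not report the punch in the last top picture.

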